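# Stroke the arbor press, then hold its spring bolt for the lock nut

### The job

The return spring of this small arbor press needs a little more wind: pull the red-gripped lever all the way down to its stop and ease it slowly back up to its rest, keeping hold of it so that it does not fly back. Then reach down into the gap behind the yellow bracket, grip the hidden hex bolt head on two opposite flats and turn it half a flat (30 degrees) against its spring, its top moving away from you. Finish while still holding the bolt head there so that it cannot turn back while I tighten the nut outside, and leave the other things on the bench where they are.

Things in the scene. Friction and masses are not known exactly. Their poses are not given: they have to be found in the camera images.
- press: Blue cast arbor press bolted to the bench. Origin on the bench under the pinion axis; x from the robot's (operator's) side to the back, y left, z up (mm below, press frame). Lever and hex bolt turn on one level axis along y at z 205. Base x -122..113, y +-55, z 30. Head casting x -73..105, y +-25, z 135..232. Ram 25 square at x -34, top z 272.
- lever (a joint): Press lever, rad. 0 = up at rest (bar 55 degrees above level, leaning to the robot's side); grows as it is pulled towards the robot and down; 1.2 = down on its stop. Turns about the press's -y axis. Spring-returned: about 3 N at the grip at rest, 10 N at the stop; it flies back if let go while down. Let go within 0.1 rad of rest it goes home gently.
- lever_grip (a point): Middle of the lever's round red grip, 24 mm diameter; it runs 42 mm inward and 37 mm outward along the bar from here. Moves with the lever, 150 mm from the axis at press y -72: press x -86, z 328 at rest; x -146, z 169 at the stop. The steel bar inward is 14 mm thick.
- arbor (a joint): Turn of the hex bolt (spring arbor), rad. 0 = on its rest stop, where the spring holds it; grows about the press's +y axis (its top moves away from the robot, to press +x); 1.05 = as far as it goes. Half a flat is 0.52. Its spring pulls back with 0.1 N m at 0 and 0.26 N m at 0.52; let go, it springs back at once.
- hex_grip (a point): Where the pads fit, on the axis of the steel hex head in the gap: press (0, 71, 205). Head 24 mm across flats, 18 long (y 67..85), then a shoulder of radius 12 (y 85..93); stub of radius 6 at y 43..67. At rest one pair of flats has normals +-(cos 30, 0, sin 30) in the press frame: it suits fingers pointing along (sin 30, 0, -cos 30). After half a flat they point straight down.
- bracket_top (a point): Middle of the top edge of the yellow bracket's upright plate, press (0, 96, 221); plate y 93..99, x +-28. The gap behind it, y 43..93, lies between the plate and the round dark spring can (radius 28 about the axis) on the press head; open above, in front and at the back, closed below by the bracket's foot at z 153. Brass nut and thread stand outside, y 99..129.
- flat_near (a point): Centre of the gripped flat (near flat) of the hex head on the robot's side, 12 mm from the bolt axis at press y 76; at rest press (-10, 76, 199), after half a flat (-12, 76, 205). The flat is 18 x 13.9 mm.
- flat_far (a point): Centre of the other gripped flat (far flat), on the side away from the robot; at rest press (10, 76, 211), after half a flat (12, 76, 205).
- spray_red: Bystander: spray bottle, blue, red trigger head, radius 40, 224 high. Origin at the centre of its underside.
- spray_green: Bystander: spray bottle, clear, green trigger head, radius 40, 224 high. Origin at the centre of its underside.
- bush_a: Bystander: brass bush standing on end in front of the press, 32 mm diameter, 30 high. Origin at the centre of its underside.
- bush_b: Bystander: second brass bush, the same.
- spanner: Bystander: steel spanner about 240 mm long lying on the bench to the right of the press. Origin under its middle.
- bar_clamp: Bystander: black and yellow bar clamp, 360 mm long, 27 high, lying on the bench to the right. Origin under the middle of its bar, x along the bar.
- oil_can: Bystander: red round can, radius 28, 130 high, at the right rear. Origin at the centre of its underside.

How it is judged:
On the way, in this order (a step that is already met when the one before it is completed fails the run):
1. the lever is pulled down to its stop (value of joint lever above 1.12 rad), for 0.1 s.
2. the lever is back up at its rest (value of joint lever below 0.06 rad), for 0.2 s.
3. the hex head is gripped on two opposite flats and wound half a flat (contact force between the fingers and near_flat above 6 N and contact force between the fingers and far_flat above 6 N and value of joint arbor between 0.38 and 0.67 rad), for 0.3 s.
At the end, for the whole second after the job is handed in: The fingers press on both gripped flats of the hex head (over 6 N each), which stands still, wound 0.38 to 0.67 rad (half a flat, +-8 degrees) from its rest against its spring; the lever is up at its rest (under 0.06 rad); no bystander has moved more than 30 mm (all of step 3 and velocity of joint arbor between -0.1 and 0.1 rad/s and value of joint lever below 0.06 rad and distance of each of spray_red, spray_green, bush_a, bush_b, spanner, bar_clamp, oil_can from where it was at the start of the episode below 0.03 m); the arm keeps its last pose, push and grip.
It fails at once if the lever flies back (faster than 1.5 rad/s upwards) (velocity of joint lever below -1.5 rad/s).
It fails at once if a bystander is pushed more than 50 mm or tipped over (distance of any of spray_red, spray_green, bush_a, bush_b, spanner, bar_clamp, oil_can from where it was at the start of the episode above 0.05 m or angle between any of spray_red, spray_green, bush_a, bush_b, spanner, bar_clamp, oil_can's own z axis and vertical above 0.6 rad).
It also fails if it takes over 54 s, if anything falls off the work surface, if the arm or the gripper's body presses on something with over 40 N, if the wrist force passes 120 N, or if a joint passes its speed limit or range.

### The arm

A 6-joint arm with a two-finger parallel gripper is mounted at the origin on the work surface. World frame = base frame: x ahead of the robot, y to its left, z up, the work surface at z = 0. Lengths are in m, angles in rad, forces in N, time in s.
With the tool pointing down it reaches from about 0.3 to 1 m from the base axis. Payload 5.1 kg.
Tool frame: the origin (TCP) lies on the centre line of the jaws, within the pads' length; the fingertips stand 22 mm ahead of it and the grasp point (between the pads) lies 3 mm ahead of it; z points along the fingers, y is the line along which they close (so a half turn about z gives the same grasp; the last joint's range is limited). The gripper opens to 95 mm and grips with 3 to 60 N. Pads are 20 mm wide; open, the fingers measure 119 mm over their backs; the gripper's body (75 mm by 180 mm) begins 59 mm behind the grasp point.
Start: joints at [-1.328, 0.124, 1.65, -0, 1.367, -0.083], TCP at [0.208, -0.616, 0.237] pointing down, gripper open.
Joint ranges: [-2.61, 2.61], [-1.02, 2.33], [0.03, 2.71], [-1.35, 4.49], [0.32, 2.68], [-2.91, 2.91]. Speed limits (rad/s): [2.57, 2.57, 3.14, 3.14, 3.14, 3.14].

### API

Orientations are given as a unit quaternion [w, x, y, z].
In Python, from plant import get_obs, camera, finish_job gives the robot as it stands.
- The arm moves only by the shell command python3 -m handwheel 'ROWS' [FORCE]. ROWS is text: rows parted by semicolons, each of 7 numbers parted by spaces: the opening, from 0 (shut) to 1 (fully open), then the shift along the tool's x, y, z in mm, then the turn, a rotation vector about the tool's x, y, z in rad. In form: jaw x y z ax ay az; .... A call has 1 to 8 rows; each row shifts and turns the commanded pose from where the row before left it, along the tool's axes as they then stand; what a row does not reach is not made up. A row lasts 1/12 s, in which the tool goes at most 41.7 mm and 7.16 degrees, less where a joint would pass 70% of its speed; a pose out of reach is approached as far as the arm can. A call is refused whole if a number of a shift passes 41.7 or a number of a turn 0.125, either way. A call with a gripper value outside its range is refused whole. The fingers move at their own pace and stop on an object; FORCE is the grip in N (left out, the last holds). Time passes only in rows, so rows that do not move let the fingers close. It gives the time, the measured TCP pose, the force, the opening and the grip force at its end, in the units of the state.
- get_obs(): the state, without advancing time (a new reading comes with each control period).
- camera(name): name is "side" or "top"; returns a dict with "img" (400x640x3 uint8, red, green, blue), "z_map" (400x640 float32, m along the optical axis (not along the pixel's ray), 0 where there is no reading), "fx", "fy", "cx", "cy" (pixels), "rvec" (rotation vector, rad) and "tvec" (3), from world to camera coordinates, as OpenCV has them. Camera axes: x right, y down, z forward; pixel columns grow to the right and rows downward; lengths in m; the calibration is good to about 2 mm. A picture is of the moment at which its call begins.
- finish_job(): hands the job in; it is judged then, once.
The state is a dict: "clock": time; "q": joint angles; "dq": joint speeds; "joint_torque": joint torques, N m; "ee_pos": TCP position; "tool_rot": TCP orientation; "force": force on the tool from outside, world axes, zero at the start; "wrist_torque": the same for the moment, N m; "gripper_width": opening from 0.0 (shut) to 1.0 (fully open); "grip_force": force on a finger pad.
Only numpy, scipy, OpenCV 4.12 (cv2) and the standard library are available. Lean on these libraries where they do the work, as an engineer would, in place of code of your own. Each camera call takes 0.05 s, during which the arm holds its last target. There are 200 camera calls.

## Working session

There is one attempt and no reset: what is moved stays moved. The work goes in short steps, Python scripts to look and compute and a shell command to move; the robot and the scene stay as the last step left them, time stands still between calls to the robot, and variables do not carry over. Pictures are saved under pics/ and viewed, at most 10 in all, crops included, and the job is handed in when it is done.

```bash
mkdir -p pics; ls; python3 - <<'E'
from plant import get_obs, camera
import cv2,numpy as np
print(get_obs())
for n in("side","top"):
    c=camera(n); np.savez(f"pics/{n}0.npz",**c); cv2.imwrite(f"pics/{n}0.png",c["img"][:,:,::-1])
    R=cv2.Rodrigues(np.array(c["rvec"]))[0]; print(n,c["fx"],c["cx"],c["cy"],-R.T@np.array(c["tvec"]).ravel(),R[2])
E
```

```text
pics
{'clock': 0.0, 'q': array([-1.32760550e+00,  1.24467157e-01,  1.65169315e+00,  1.67988353e-06,
        1.36746079e+00, -8.25975635e-02]), 'dq': array([ 0.00059532,  0.00053006,  0.00010322,  0.00016638, -0.00021041,
        0.0012756 ]), 'joint_torque': array([ 3.59319583e-04, -4.17598844e+01, -3.59934461e+01,  7.73594063e-02,
        4.91722499e-02, -1.74425809e-04]), 'ee_pos': array([ 0.20786615, -0.61523535,  0.23540023]), 'tool_rot': array([-1.01101790e-03,  9.86761572e-01,  1.62174510e-01, -8.05311307e-05]), 'force': array([-0.73530358, -1.67037821, -0.49147403]), 'wrist_torque': array([ 0.02078607,  0.02892812, -0.02127629]), 'grip_force': 0.0, 'gripper_width': 0.9976105076504447}
side 393.3783009943726 317.31748372614925 199.05901843723026 [0.23357101 0.88065557 1.26700067] [ 0.22593255 -0.60772139 -0.76133382]
top 459.4949181910466 324.6216916059229 199.84549721927536 [0.1743561  0.01932554 1.81611534] [ 0.21445979  0.00150778 -0.97673165]
```

View pics/side0.png

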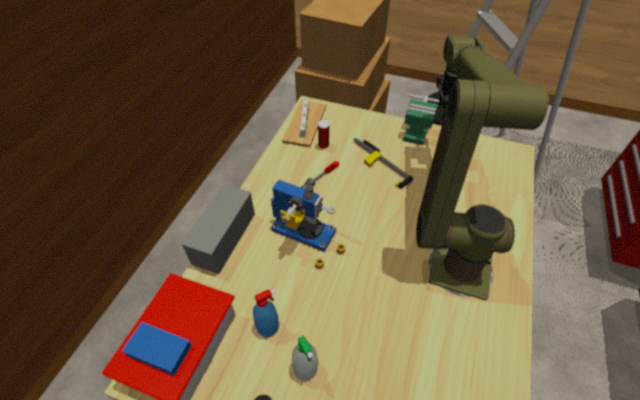

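View pics/top0.png

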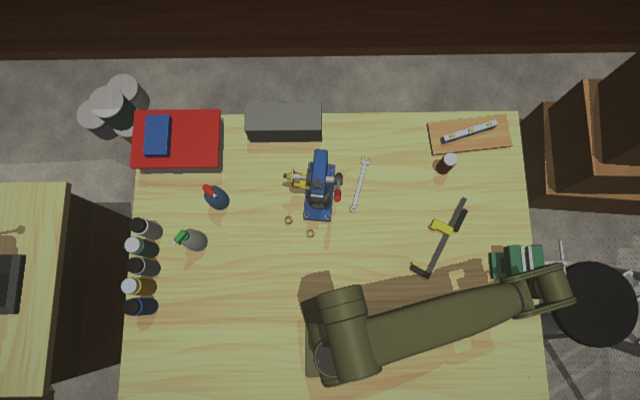

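The side view shows the press at about (300,215) and the red grip at (333,167). The top view shows the press at about (320,185), with its front to the robot, the grip at (338,195), and the bracket at (297,180). I'll enlarge both.

```bash
python3 - <<'E'
import cv2,numpy as np
t=np.load("pics/top0.npz")["img"][140:230,275:375,::-1]; s=np.load("pics/side0.npz")["img"][150:250,260:350,::-1]
cv2.imwrite("pics/tc.png",cv2.resize(t,None,fx=6,fy=6,interpolation=cv2.INTER_CUBIC))
cv2.imwrite("pics/sc.png",cv2.resize(s,None,fx=6,fy=6,interpolation=cv2.INTER_CUBIC))
E
```

```text
(no output)
```

View pics/tc.png

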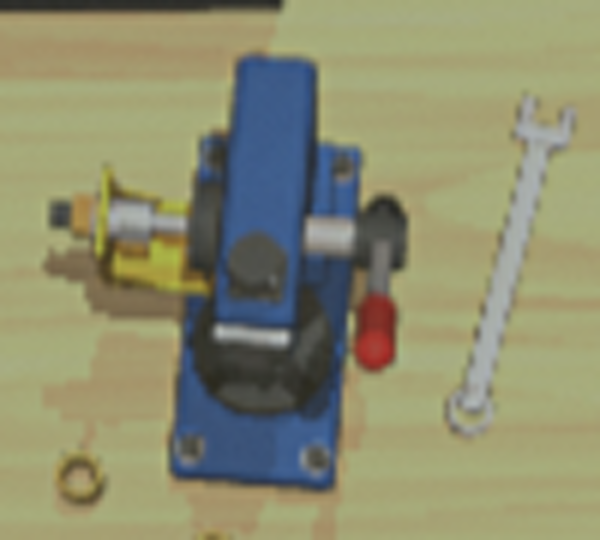

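View pics/sc.png

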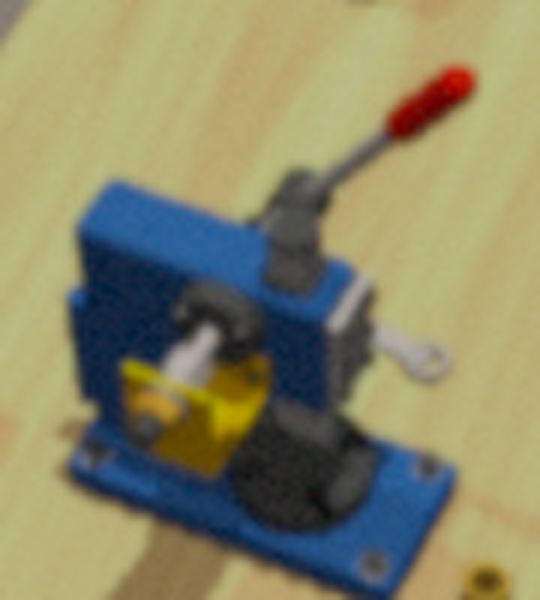

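```bash
cat > fit.py <<'E'
import cv2,numpy as np
from scipy.optimize import least_squares
T=[((-122,55,30),(173,470)),((-122,-55,30),(334,483)),((113,-55,30),(360,150)),((113,55,30),(203,135)),((105,25,232),(238,58)),((105,-25,232),(316,62)),((28,96,221),(106,170)),((-28,96,221),(103,255)),((-104,-72,353),(375,345))]
S=[((28,96,221),(123,360)),((-28,96,221),(216,412)),((105,25,232),(80,225)),((105,-25,232),(118,183)),((-73,25,232),(335,318)),((-73,-25,232),(372,280)),((-122,-55,30),(457,470)),((113,55,30),(70,465)),((-104,-72,353),(458,82))]
C={n:np.load(f"pics/{n}0.npz") for n in("top","side")}
def P(c,w):
    K=np.array([[c["fx"],0,c["cx"]],[0,c["fy"],c["cy"]],[0,0,1]],float)
    return cv2.projectPoints(np.float64(w),np.float64(c["rvec"]),np.float64(c["tvec"]),K,None)[0][:,0]
def W(p,m):
    m=np.array(m,float)/1000;s,k=np.sin(p[2]),np.cos(p[2])
    return np.c_[p[0]+k*m[:,0]-s*m[:,1],p[1]+s*m[:,0]+k*m[:,1],m[:,2]]
def res(p):
    r=[]
    for n,L,o in(("top",T,(275,140)),("side",S,(260,150))):
        r.append(P(C[n],W(p,[a for a,_ in L]))-(np.array([b for _,b in L])/6+np.array(o)-.4))
    return np.vstack(r)
f=least_squares(lambda p:res(p).ravel(),[.6,0,0],loss="soft_l1")
if __name__=="__main__":
    print(f.x,np.linalg.inv(f.jac.T@f.jac).diagonal()**.5); print(res(f.x).round(1).tolist())
    # depth check: points in world, in z bands
    pts=[]
    for n in C:
        c=C[n];z=c["z_map"];v,u=np.mgrid[:400,:640]
        X=np.stack([(u-c["cx"])/c["fx"]*z,(v-c["cy"])/c["fy"]*z,z],-1)[z>0]
        R=cv2.Rodrigues(np.float64(c["rvec"]))[0];w=(X-np.ravel(c["tvec"]))@R
        p=f.x;s,k=np.sin(p[2]),np.cos(p[2]);d=w[:,:2]-p[:2]
        q=np.c_[d[:,0]*k+d[:,1]*s,-d[:,0]*s+d[:,1]*k,w[:,2]]*1000
        def rep(nm,m): print(n,nm,m.sum(),np.percentile(q[m],[2,50,98],axis=0).round(0).tolist() if m.sum() else'')
        rep("headtop",(abs(q[:,2]-232)<8)&(abs(q[:,1])<45)&(q[:,0]>0)&(q[:,0]<150))
        rep("headL",(q[:,2]>145)&(q[:,2]<222)&(abs(q[:,1]-25)<8)&(q[:,0]>35)&(q[:,0]<95))
        rep("base",(abs(q[:,2]-30)<6)&(abs(q[:,1])<80)&(abs(q[:,0])<160))
        rep("plate",(q[:,2]>165)&(q[:,2]<215)&(abs(q[:,1]-99)<6)&(abs(q[:,0])<40))
        rep("grip",(q[:,2]>295)&(q[:,2]<380)&(abs(q[:,1]+72)<25)&(q[:,0]>-130)&(q[:,0]<-50))
E
python3 fit.py
```

```text
[ 0.60750678  0.04377719 -0.09708329] [0.00135051 0.00122039 0.01070875]
[[-0.9, 0.8], [0.0, 0.9], [0.4, -0.6], [-0.4, -0.3], [-0.4, -1.2], [0.3, -0.7], [0.1, -0.2], [-0.9, 0.6], [-0.4, 2.2], [0.3, 0.9], [-0.6, -2.2], [-2.0, 0.1], [-1.4, -2.2], [0.7, 1.2], [0.7, -2.4], [1.0, -1.1], [-1.1, -0.7], [1.1, -0.1]]
top headtop 387 [[2.0, -23.0, 225.0], [48.0, 2.0, 232.0], [103.0, 37.0, 238.0]]
top headL 1 [[67.0, 25.0, 221.0], [67.0, 25.0, 221.0], [67.0, 25.0, 221.0]]
top base 456 [[-119.0, -53.0, 24.0], [-78.0, -13.0, 30.0], [108.0, 54.0, 35.0]]
top plate 19 [[-26.0, 93.0, 172.0], [-11.0, 95.0, 209.0], [30.0, 103.0, 215.0]]
top grip 84 [[-109.0, -82.0, 308.0], [-89.0, -72.0, 348.0], [-59.0, -61.0, 365.0]]
side headtop 318 [[1.0, -20.0, 225.0], [46.0, 7.0, 231.0], [99.0, 39.0, 235.0]]
side headL 189 [[38.0, 23.0, 147.0], [66.0, 26.0, 186.0], [94.0, 29.0, 220.0]]
side base 516 [[-121.0, -47.0, 24.0], [-77.0, 37.0, 29.0], [105.0, 58.0, 36.0]]
side plate 77 [[-28.0, 96.0, 167.0], [-13.0, 100.0, 194.0], [28.0, 104.0, 214.0]]
side grip 118 [[-110.0, -76.0, 301.0], [-89.0, -62.0, 335.0], [-61.0, -56.0, 359.0]]
```

```bash
cat > h.py <<'E'
import sys,numpy as np
from scipy.spatial.transform import Rotation as Ro
from plant import get_obs
PX,PY,PW=0.6075,0.0438,-0.097
RP=Ro.from_euler("z",PW)
def go(p,Rt,off=0.003):   # p: wanted grasp point, press mm ; Rt: tool rot in press frame
    o=get_obs();w=o["tool_rot"];R=Ro.from_quat([w[1],w[2],w[3],w[0]])
    t=RP*Rt;g=RP.apply(np.array(p)/1000)+[PX,PY,0]-t.apply([0,0,off])
    e=np.array(o["ee_pos"]);gr=RP.inv().apply(e+R.apply([0,0,off])-[PX,PY,0])*1000
    print("t %.2f grasp(press mm)"%o["clock"],gr.round(1),"delta tool mm",(R.inv().apply(g-e)*1000).round(1),"rotvec",(R.inv()*t).as_rotvec().round(3),"q",o["q"].round(2),"F",o["force"].round(1),"jaw %.3f grip %.1f"%(o["gripper_width"],o["grip_force"]))
V=Ro.from_matrix(np.array([[1,0,0],[0,-1,0],[0,0,-1]]))      # x fwd, closing along y
def H(tilt): # closing in x-z plane, fingers tilted away by tilt
    return Ro.from_matrix(np.array([[0,1,0],[1,0,0],[0,0,-1]]))*Ro.from_rotvec([-tilt,0,0])
def lev(a): # grip point at lever angle a
    b=np.radians(55)-a; return(-150*np.cos(b),-72,205+150*np.sin(b))
E
python3 -m handwheel '1 0 0 -23 0 0 0;1 0 0 -23 0 0 0;1 0 0 -23 0 0 0;1 0 0 -23 0 0 0;1 0 0 -23 0 0 0;1 0 0 -23 0 0 0;1 0 0 -23 0 0 0;1 0 0 -23 0 0 0' 20
python3 -m handwheel '0.6 20 -19.4 0 0 0 0;0.6 20 -19.4 0 0 0 0;0.6 20 -19.4 0 0 0 0;0.6 20 -19.4 0 0 0 0;0.6 20 -19.4 0 0 0 0;0.6 20 -19.4 0 0 0 0;0.6 20 -19.4 0 0 0 0;0.6 20 -19.4 0 0 0 0'
python3 -m handwheel '0.6 20 -19.4 0 0 0 0;0.6 20 -19.4 0 0 0 0;0.6 20 -19.4 0 0 0 0;0.6 20 -19.4 0 0 0 0;0.6 20 -19.4 0 0 0 0;0.6 20 -19.4 0 0 0 0;0.6 20 -19.4 0 0 0 0;0.6 20 -19.4 0 0 0 0'
python3 -c "
from h import *
go((-86,-72,420),V)"
```

```text
clock: 0.77
ee_pos: [0.2079, -0.6156, 0.4211]
tool_rot: [-0.001, 0.987, 0.162, -0.0]
force: [0.4, -0.3, 1.3]
gripper_width: 0.998
grip_force: 0.0
clock: 1.43
ee_pos: [0.3102, -0.4161, 0.4201]
tool_rot: [-0.0, 0.987, 0.162, -0.0]
force: [0.7, 0.2, 0.5]
gripper_width: 0.601
grip_force: 0.0
clock: 2.1
ee_pos: [0.4121, -0.2179, 0.4202]
tool_rot: [-0.0, 0.987, 0.162, -0.0]
force: [1.1, -0.6, 0.1]
gripper_width: 0.603
grip_force: 0.0
t 2.10 grasp(press mm) [-169.2 -279.4  417.2] delta tool mm [ 160.9 -155.1   -2.8] rotvec [-0.     0.     0.423] q [-0.6  -0.34  1.77 -0.    1.71  0.64] F [ 1.1 -0.6  0.1] jaw 0.603 grip 0.0
```

```bash

python3 -m handwheel '0.6 20 -19.4 0 0 0 0;0.6 20 -19.4 0 0 0 0;0.6 20 -19.4 0 0 0 0;0.6 20 -19.4 0 0 0 0;0.6 20 -19.4 0 0 0 0;0.6 20 -19.4 0 0 0 0;0.6 20 -19.4 0 0 0 0;0.6 20 -19.4 0 0 0 0' >/dev/null
python3 -m handwheel '0.6 0 0 0 0 0 0.106;0.6 0 0 0 0 0 0.106;0.6 0 0 0 0 0 0.106;0.6 0 0 0 0 0 0.105;0.6 0 0 0 0 0 0;0.6 0 0 0 0 0 0'
python3 - <<'E'
from h import *
go(lev(0),V)
from plant import camera; import cv2
for n,b in(("side",(100,250,240,390)),):
    c=camera(n);cv2.imwrite("pics/s1.png",cv2.resize(c["img"][b[0]:b[1],b[2]:b[3],::-1],None,fx=4,fy=4))
E
```

```text
clock: 3.27
ee_pos: [0.5136, -0.021, 0.4202]
tool_rot: [-0.0, 0.999, -0.047, -0.0]
force: [-0.5, -0.2, -0.0]
gripper_width: 0.601
grip_force: 0.0
t 3.27 grasp(press mm) [-87.2 -73.6 417.2] delta tool mm [ 1.2 -1.6 89.3] rotvec [-0.     0.001  0.003] q [-0.15 -0.23  1.69  0.    1.68  1.52] F [-0.5 -0.2 -0. ] jaw 0.601 grip 0.0
```

View pics/s1.png

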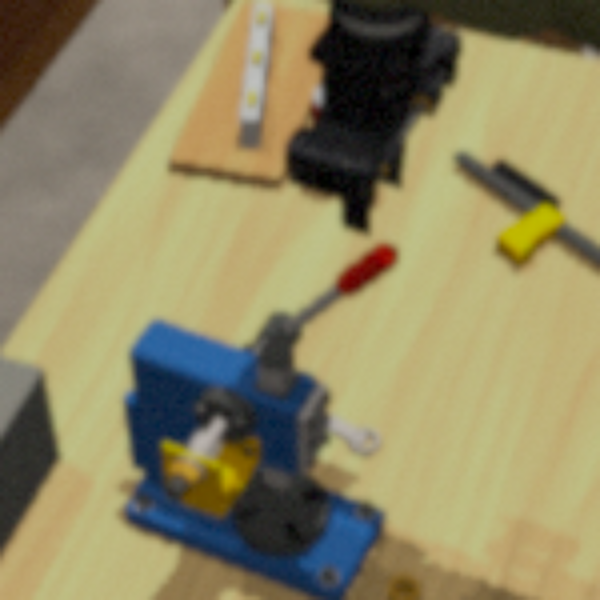

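The gripper hangs just above the red grip: fingertip at crop (355,220), grip at (368,268). I'll go down and close.

```bash

python3 -m handwheel '0.6 0.3 -0.4 18 0 0 0;0.6 0.3 -0.4 18 0 0 0;0.6 0.3 -0.4 18 0 0 0;0.6 0.3 -0.4 18 0 0 0;0.6 0 0 18 0 0 0;0.6 0 0 0 0 0 0'
python3 -m handwheel '0 0 0 0 0 0 0;0 0 0 0 0 0 0;0 0 0 0 0 0 0;0 0 0 0 0 0 0;0 0 0 0 0 0 0;0 0 0 0 0 0 0' 50
python3 - <<'E'
from h import *
go(lev(0),V)
L=[np.array(lev(a)) for a in np.linspace(0,1.23,33)]
D=np.diff(L,axis=0); print([(round(d[0],1),round(-d[2],1)) for d in D])
E
```

```text
clock: 3.82
ee_pos: [0.5133, -0.0195, 0.326]
tool_rot: [-0.0, 0.999, -0.048, -0.004]
force: [-0.5, 0.8, -1.2]
gripper_width: 0.599
grip_force: 0.0
clock: 4.32
ee_pos: [0.5153, -0.0205, 0.3317]
tool_rot: [0.001, 0.999, -0.049, 0.001]
force: [-0.2, 1.1, 3.2]
gripper_width: 0.244
grip_force: 50.0
t 4.32 grasp(press mm) [-85.5 -72.9 328.7] delta tool mm [-0.5 -0.9  0.8] rotvec [ 0.003 -0.002 -0.   ] q [-0.14 -0.22  1.82 -0.    1.54  1.53] F [-0.2  1.1  3.2] jaw 0.244 grip 50.0
[(np.float64(-4.7), np.float64(3.4)), (np.float64(-4.5), np.float64(3.6)), (np.float64(-4.4), np.float64(3.7)), (np.float64(-4.2), np.float64(3.9)), (np.float64(-4.1), np.float64(4.1)), (np.float64(-3.9), np.float64(4.2)), (np.float64(-3.8), np.float64(4.4)), (np.float64(-3.6), np.float64(4.5)), (np.float64(-3.4), np.float64(4.6)), (np.float64(-3.2), np.float64(4.8)), (np.float64(-3.0), np.float64(4.9)), (np.float64(-2.9), np.float64(5.0)), (np.float64(-2.7), np.float64(5.1)), (np.float64(-2.5), np.float64(5.2)), (np.float64(-2.3), np.float64(5.3)), (np.float64(-2.1), np.float64(5.4)), (np.float64(-1.8), np.float64(5.5)), (np.float64(-1.6), np.float64(5.5)), (np.float64(-1.4), np.float64(5.6)), (np.float64(-1.2), np.float64(5.6)), (np.float64(-1.0), np.float64(5.7)), (np.float64(-0.8), np.float64(5.7)), (np.float64(-0.5), np.float64(5.7)), (np.float64(-0.3), np.float64(5.8)), (np.float64(-0.1), np.float64(5.8)), (np.float64(0.1), np.float64(5.8)), (np.float64(0.3), np.float64(5.8)), (np.float64(0.6), np.float64(5.7)), (np.float64(0.8), np.float64(5.7)), (np.float64(1.0), np.float64(5.7)), (np.float64(1.2), np.float64(5.6)), (np.float64(1.4), np.float64(5.6))]
```

```bash

python3 -m handwheel '0 -4.7 0 3.4 0 0 0;0 -4.5 0 3.6 0 0 0;0 -4.4 0 3.7 0 0 0;0 -4.2 0 3.9 0 0 0;0 -4.1 0 4.1 0 0 0;0 -3.9 0 4.2 0 0 0;0 -3.8 0 4.4 0 0 0;0 -3.6 0 4.5 0 0 0'
python3 -m handwheel '0 -3.4 0 4.6 0 0 0;0 -3.2 0 4.8 0 0 0;0 -3 0 4.9 0 0 0;0 -2.9 0 5 0 0 0;0 -2.7 0 5.1 0 0 0;0 -2.5 0 5.2 0 0 0;0 -2.3 0 5.3 0 0 0;0 -2.1 0 5.4 0 0 0'
python3 -c "
from h import *
go(lev(.615),V)"
```

```text
clock: 4.98
ee_pos: [0.4828, -0.0173, 0.3036]
tool_rot: [0.001, 0.999, -0.049, 0.003]
force: [-5.3, -3.6, 14.8]
gripper_width: 0.244
grip_force: 50.0
clock: 5.65
ee_pos: [0.4599, -0.015, 0.262]
tool_rot: [0.001, 0.999, -0.049, 0.001]
force: [-7.2, -2.2, 12.1]
gripper_width: 0.242
grip_force: 50.0
t 5.65 grasp(press mm) [-141.2  -72.8  259. ] delta tool mm [ 0.  -0.8  3.3] rotvec [ 0.002 -0.003 -0.   ] q [-0.15 -0.33  2.03 -0.    1.44  1.52] F [-7.2 -2.2 12.1] jaw 0.242 grip 50.0
```

```bash

python3 -m handwheel '0 -1.8 0 5.5 0 0 0;0 -1.6 0 5.5 0 0 0;0 -1.4 0 5.6 0 0 0;0 -1.2 0 5.6 0 0 0;0 -1 0 5.7 0 0 0;0 -0.8 0 5.7 0 0 0;0 -0.5 0 5.7 0 0 0;0 -0.3 0 5.8 0 0 0'
python3 -m handwheel '0 -0.1 0 5.8 0 0 0;0 0.1 0 5.8 0 0 0;0 0.3 0 5.8 0 0 0;0 0.6 0 5.7 0 0 0;0 0.8 0 5.7 0 0 0;0 1 0 5.7 0 0 0;0 1.2 0 5.6 0 0 0;0 0 0 0 0 0 0'
python3 -c "
from h import *
go(lev(1.2),V)"
```

```text
clock: 6.32
ee_pos: [0.4508, -0.0142, 0.2157]
tool_rot: [0.001, 0.999, -0.049, -0.0]
force: [-9.2, -3.6, 12.0]
gripper_width: 0.248
grip_force: 50.0
clock: 6.98
ee_pos: [0.4544, -0.0145, 0.1739]
tool_rot: [0.001, 0.999, -0.049, -0.001]
force: [-7.2, -3.7, 7.2]
gripper_width: 0.242
grip_force: 50.0
t 6.98 grasp(press mm) [-146.7  -72.9  170.9] delta tool mm [ 1.  -0.8  1.6] rotvec [ 0.002  0.002 -0.   ] q [-0.15 -0.28  2.14 -0.    1.29  1.52] F [-7.2 -3.7  7.2] jaw 0.242 grip 50.0
```

```bash

python3 -m handwheel '0 0.3 0 2 0 0 0;0 0.3 0 2 0 0 0;0 0 0 0 0 0 0;0 0 0 0 0 0 0'
python3 -c "
from h import *
go(lev(1.2),V)"
```

```text
clock: 7.32
ee_pos: [0.4551, -0.0146, 0.1706]
tool_rot: [0.001, 0.999, -0.049, -0.001]
force: [-7.8, -2.1, 7.6]
gripper_width: 0.241
grip_force: 50.0
t 7.32 grasp(press mm) [-146.   -72.9  167.6] delta tool mm [ 0.3 -0.8 -1.7] rotvec [ 0.002  0.002 -0.   ] q [-0.15 -0.27  2.14 -0.    1.28  1.52] F [-7.8 -2.1  7.6] jaw 0.241 grip 50.0
```

```bash

python3 -m handwheel '0 0.6 0 3 0 0 0;0 0.6 0 3 0 0 0;0 0 0 0 0 0 0;0 0 0 0 0 0 0'
python3 -c "
from h import *
go(lev(1.2),V)"
```

```text
clock: 7.65
ee_pos: [0.4566, -0.0147, 0.1648]
tool_rot: [0.001, 0.999, -0.049, -0.001]
force: [-6.8, -3.4, 8.1]
gripper_width: 0.243
grip_force: 50.0
t 7.65 grasp(press mm) [-144.6  -72.8  161.8] delta tool mm [-1.2 -0.8 -7.5] rotvec [ 0.002  0.001 -0.   ] q [-0.15 -0.26  2.14 -0.    1.27  1.52] F [-6.8 -3.4  8.1] jaw 0.243 grip 50.0
```

No force rise at the expected stop, so the grip may have slipped. I'll take a look.

```bash
python3 - <<'E'
from plant import camera; import cv2,numpy as np
a=camera("side");b=camera("top")
A=cv2.resize(a["img"][120:250,260:370,::-1],None,fx=4,fy=4,interpolation=2);B=cv2.resize(b["img"][130:260,270:360,::-1],None,fx=4,fy=4,interpolation=2)
cv2.imwrite("pics/s2.png",np.hstack([A,B]))
E
```

```text
(no output)
```

View pics/s2.png

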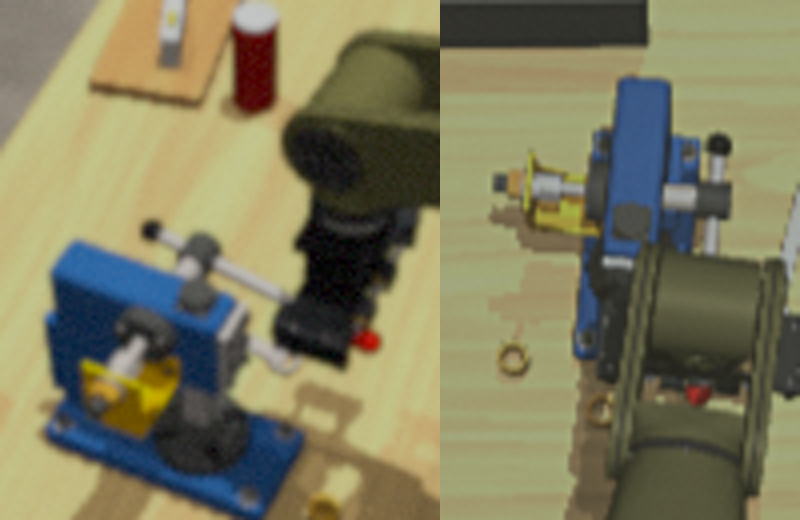

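The lever is almost level in the side view, with its red tip at crop (368,341) and its tail ball at (152,230). I'll turn that into an angle.

```bash
python3 - <<'E'
from fit import *
print("tip seen",368/4+260,341/4+120,"tail",152/4+260,230/4+120)
for a in np.arange(1.0,1.3,.05):
    b=np.radians(55)-a
    pt=lambda r:(-r*np.cos(b),-72,205+r*np.sin(b))
    print(round(a,2),P(C["side"],W([.6075,.0438,-.097],[pt(180),pt(0),pt(-60),pt(-70)])).round(1).tolist(),P(C["top"],W([.6075,.0438,-.097],[pt(180)])).round(1).tolist())
E
```

```text
tip seen 352.0 205.25 tail 298.0 177.5
1.0 [[355.1, 200.9], [309.8, 183.5], [295.3, 178.0], [292.9, 177.1]] [[334.1, 229.4]]
1.05 [[354.8, 202.5], [309.8, 183.5], [295.3, 177.4], [292.9, 176.4]] [[334.0, 229.7]]
1.1 [[354.4, 204.0], [309.8, 183.5], [295.3, 176.9], [292.9, 175.8]] [[334.0, 229.8]]
1.15 [[353.8, 205.4], [309.8, 183.5], [295.4, 176.4], [293.0, 175.2]] [[334.0, 229.7]]
1.2 [[353.2, 206.8], [309.8, 183.5], [295.5, 175.9], [293.2, 174.6]] [[334.0, 229.6]]
1.25 [[352.4, 208.1], [309.8, 183.5], [295.7, 175.4], [293.3, 174.1]] [[334.0, 229.3]]
1.3 [[351.6, 209.3], [309.8, 183.5], [295.9, 175.0], [293.5, 173.5]] [[334.1, 228.9]]
```

```bash

python3 -m handwheel '0 0.5 0 3 0 0 0;0 0.5 0 3 0 0 0;0 0.5 0 3 0 0 0;0 0 0 0 0 0 0'
python3 -m handwheel '0 0.5 0 3 0 0 0;0 0.5 0 3 0 0 0;0 0 0 0 0 0 0;0 0 0 0 0 0 0'
python3 -c "
from h import *
go(lev(1.2),V)"
```

```text
clock: 8.08
ee_pos: [0.4584, -0.0149, 0.1586]
tool_rot: [0.001, 0.999, -0.048, -0.001]
force: [-15.5, -2.8, 21.6]
gripper_width: 0.243
grip_force: 50.0
clock: 8.42
ee_pos: [0.4606, -0.0151, 0.1562]
tool_rot: [0.001, 0.999, -0.048, 0.001]
force: [-21.3, -2.8, 36.8]
gripper_width: 0.242
grip_force: 50.0
t 8.42 grasp(press mm) [-140.5  -72.9  153.2] delta tool mm [ -5.2  -0.8 -16.1] rotvec [ 0.002 -0.001  0.   ] q [-0.15 -0.25  2.14 -0.    1.24  1.52] F [-21.3  -2.8  36.8] jaw 0.242 grip 50.0
```

Now clearly on the stop, with the force up to 37 N. Easing back up along the arc.

```bash

python3 -m handwheel '0 -0.5 0 -3 0 0 0;0 -0.5 0 -3 0 0 0;0 -0.5 0 -4 0 0 0;0 -0.7 0 -5 0 0 0;0 -0.7 0 -5 0 0 0;0 -0.7 0 -5 0 0 0;0 -1.2 0 -5.6 0 0 0;0 -1 0 -5.7 0 0 0'
python3 -m handwheel '0 -0.8 0 -5.7 0 0 0;0 -0.6 0 -5.7 0 0 0;0 -0.3 0 -5.8 0 0 0;0 -0.1 0 -5.8 0 0 0;0 0.1 0 -5.8 0 0 0;0 0.3 0 -5.8 0 0 0;0 0.5 0 -5.7 0 0 0;0 0.8 0 -5.7 0 0 0'
python3 -m handwheel '0 1 0 -5.7 0 0 0;0 1.2 0 -5.6 0 0 0;0 1.4 0 -5.6 0 0 0;0 1.6 0 -5.5 0 0 0;0 1.8 0 -5.5 0 0 0;0 2.1 0 -5.4 0 0 0;0 2.3 0 -5.3 0 0 0;0 2.5 0 -5.2 0 0 0'
python3 -c "
from h import *
go(lev(.5),V)"
```

```text
clock: 9.08
ee_pos: [0.456, -0.0146, 0.1868]
tool_rot: [0.001, 0.999, -0.049, 0.004]
force: [8.2, -5.0, 3.6]
gripper_width: 0.242
grip_force: 50.0
clock: 9.75
ee_pos: [0.4568, -0.0147, 0.2321]
tool_rot: [0.001, 0.999, -0.049, 0.005]
force: [13.8, -5.2, -3.2]
gripper_width: 0.245
grip_force: 50.0
clock: 10.42
ee_pos: [0.469, -0.0159, 0.273]
tool_rot: [0.001, 0.999, -0.049, 0.002]
force: [10.7, -6.0, -8.8]
gripper_width: 0.245
grip_force: 50.0
t 10.42 grasp(press mm) [-132.1  -72.8  270. ] delta tool mm [-2.3 -0.8 -1.6] rotvec [ 0.002 -0.004 -0.001] q [-0.15 -0.31  2.   -0.    1.46  1.52] F [10.7 -6.  -8.8] jaw 0.245 grip 50.0
```

```bash

python3 -m handwheel '0 2.7 0 -5.1 0 0 0;0 2.9 0 -5 0 0 0;0 3 0 -4.9 0 0 0;0 3.2 0 -4.8 0 0 0;0 3.4 0 -4.6 0 0 0;0 3.6 0 -4.5 0 0 0;0 3.8 0 -4.4 0 0 0;0 3.9 0 -4.2 0 0 0'
python3 -m handwheel '0 4.1 0 -4.1 0 0 0;0 4.2 0 -3.9 0 0 0;0 4.4 0 -3.7 0 0 0;0 2.3 0 -1.8 0 0 0;0 2.3 0 -1.8 0 0 0;0 2.3 0 -1.7 0 0 0;0 0 0 0 0 0 0;0 0 0 0 0 0 0'
python3 - <<'E'
from h import *
go(lev(0),V)
from plant import camera; import cv2
a=camera("side");b=camera("top")
A=cv2.resize(a["img"][100:250,260:370,::-1],None,fx=4,fy=4,interpolation=2);B=cv2.resize(b["img"][110:260,270:360,::-1],None,fx=4,fy=4,interpolation=2)
cv2.imwrite("pics/s3.png",np.hstack([A,B]))
E
```

```text
clock: 11.08
ee_pos: [0.4935, -0.0183, 0.3076]
tool_rot: [0.001, 0.999, -0.049, -0.002]
force: [8.7, -5.9, -12.8]
gripper_width: 0.244
grip_force: 50.0
clock: 11.75
ee_pos: [0.51, -0.0199, 0.322]
tool_rot: [0.0, 0.999, -0.049, -0.007]
force: [-2.1, -4.8, -14.0]
gripper_width: 0.244
grip_force: 50.0
t 11.75 grasp(press mm) [-90.9 -72.9 319. ] delta tool mm [ 4.7 -0.8 -8.9] rotvec [ 0.001  0.015 -0.001] q [-0.14 -0.22  1.84 -0.    1.54  1.53] F [ -2.1  -4.8 -14. ] jaw 0.244 grip 50.0
```

View pics/s3.png

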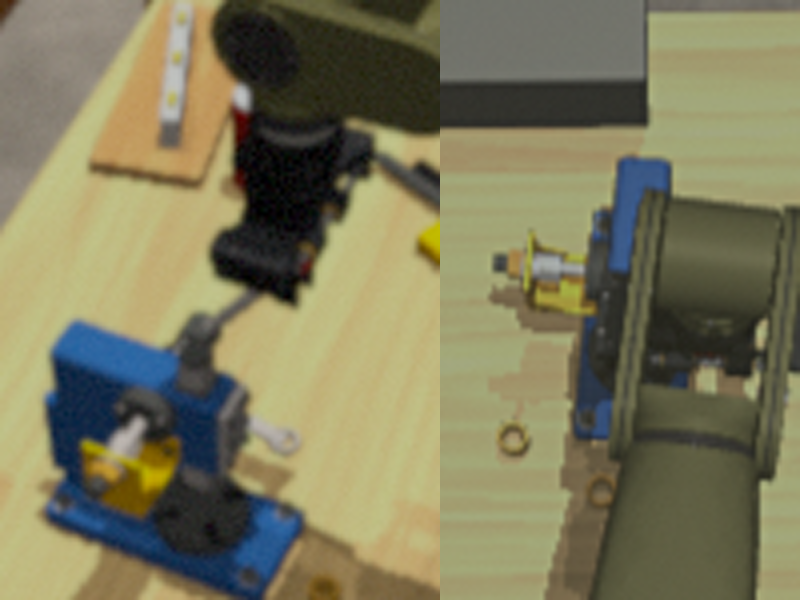

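The lever is close to its rest angle (bar from crop (200,325) to (262,290)). I'll nudge it up to feel the rest stop.

```bash

python3 -m handwheel '0 1.6 0 -1.1 0 0 0;0 1.6 0 -1.1 0 0 0;0 0 0 0 0 0 0;0 0 0 0 0 0 0'
python3 -m handwheel '0 1.6 0 -1.1 0 0 0;0 1.6 0 -1.1 0 0 0;0 0 0 0 0 0 0;0 0 0 0 0 0 0'
python3 -c "
from h import *
go(lev(0),V)"
```

```text
clock: 12.18
ee_pos: [0.5104, -0.0199, 0.3223]
tool_rot: [0.0, 0.999, -0.049, -0.012]
force: [-12.9, -4.8, -16.0]
gripper_width: 0.244
grip_force: 50.0
clock: 12.52
ee_pos: [0.5109, -0.02, 0.3227]
tool_rot: [0.0, 0.999, -0.049, -0.017]
force: [-22.5, -4.5, -18.0]
gripper_width: 0.246
grip_force: 50.0
t 12.52 grasp(press mm) [-90.1 -72.9 319.7] delta tool mm [ 3.7 -0.8 -8.3] rotvec [ 0.002  0.033 -0.001] q [-0.14 -0.21  1.83 -0.    1.55  1.53] F [-22.5  -4.5 -18. ] jaw 0.246 grip 50.0
```

On the rest stop. Unload, release, lift, turn.

```bash

python3 -m handwheel '0 -1.6 0 1.1 0 0 0;0 -1.6 0 1.1 0 0 0;0 0 0 0 0 0 0;0.5 0 0 0 0 0 0;0.5 0 0 0 0 0 0;0.5 0 0 0 0 0 0'
python3 -m handwheel '0.5 0 0 -12 0 0 0;0.5 0 0 -20 0 0 0;0.5 0 0 -25 0 0 0;0.5 0 0 -25 0 0 0;0.5 0 0 -25 0 0 0;0.5 0 -20 0 0 0 0;0.5 0 -25 0 0 0 0;0.5 0 -25 0 0 0 0'
python3 -m handwheel '0.5 0 -25 0 0 0 0;0.5 0 -25 0 0 0 0;0.5 0 -25 0 0 0 -0.12;0.5 0 0 0 0 0 -0.12;0.5 0 0 0 0 0 -0.12;0.5 0 0 0 0 0 -0.12;0.5 0 0 0 0 0 -0.12;0.5 0 0 0 0 0 -0.12'
python3 -m handwheel '0.5 0 0 0 0 0 -0.12;0.5 0 0 0 0 0 -0.12;0.5 0 0 0 0 0 -0.12;0.5 0 0 0 0 0 -0.12;0.5 0 0 0 0 0 -0.12;0.5 0 0 0 0 0 -0.12;0.5 0 0 0 0 0 -0.12;0.5 0 0 0 0 0 0'
python3 -m handwheel '0.5 0 0 0 -0.105 0 0;0.5 0 0 0 -0.105 0 0;0.5 0 0 0 -0.105 0 0;0.5 0 0 0 -0.105 0 0;0.5 0 0 0 -0.104 0 0;0.5 0 0 0 0 0 0;0.5 0 0 0 0 0 0'
python3 - <<'E'
from h import *
d=np.array([.5,0,-np.sqrt(.75)])
go(np.array([0,72,205])-110*d,H(np.pi/6))
E
```

```text
clock: 13.02
ee_pos: [0.5167, -0.0194, 0.3313]
tool_rot: [-0.0, 0.999, -0.048, 0.0]
force: [-0.5, -0.5, -0.1]
gripper_width: 0.398
grip_force: 0.0
clock: 13.68
ee_pos: [0.524, 0.0506, 0.4416]
tool_rot: [-0.0, 0.999, -0.049, 0.002]
force: [0.5, -0.0, -0.5]
gripper_width: 0.502
grip_force: 0.0
clock: 14.35
ee_pos: [0.531, 0.125, 0.4406]
tool_rot: [0.0, 0.951, 0.31, 0.002]
force: [0.2, -1.0, -0.7]
gripper_width: 0.499
grip_force: 0.0
clock: 15.02
ee_pos: [0.531, 0.1249, 0.4405]
tool_rot: [0.001, 0.743, 0.669, 0.001]
force: [0.9, 0.6, 0.0]
gripper_width: 0.498
grip_force: 0.0
clock: 15.6
ee_pos: [0.5298, 0.1249, 0.4392]
tool_rot: [0.192, 0.719, 0.645, 0.174]
force: [-0.2, -0.2, -0.1]
gripper_width: 0.5
grip_force: 0.0
t 15.60 grasp(press mm) [-83.7  73.2 436.6] delta tool mm [ -1.1 -43.4 132.4] rotvec [ 0.     0.004 -0.011] q [ 0.21 -0.45  1.88 -0.17  1.21  0.34] F [-0.2 -0.2 -0.1] jaw 0.500 grip 0.0
```

```bash

python3 -m handwheel '0.5 -0.3 -11 30 0 0.004 -0.011;0.5 -0.3 -11 30 0 0 0;0.5 -0.3 -11 30 0 0 0;0.5 -0.2 -10.4 30 0 0 0;0.5 0 0 22 0 0 0;0.5 0 0 20 0 0 0;0.5 0 0 0 0 0 0;0.5 0 0 0 0 0 0'
python3 - <<'E'
from h import *
go(np.array([0,72,205]),H(np.pi/6))
from plant import camera; import cv2
a=camera("side");b=camera("top")
A=cv2.resize(a["img"][130:250,260:360,::-1],None,fx=4,fy=4,interpolation=2);B=cv2.resize(b["img"][130:250,270:360,::-1],None,fx=4,fy=4,interpolation=2)
cv2.imwrite("pics/s4.png",np.hstack([A,B]))
E
```

```text
clock: 16.27
ee_pos: [0.5746, 0.1186, 0.2759]
tool_rot: [0.192, 0.716, 0.649, 0.172]
force: [-0.3, 0.7, -0.2]
gripper_width: 0.497
grip_force: 0.0
t 16.27 grasp(press mm) [-38.5  71.3 273.2] delta tool mm [ 0.9 -0.6 78.4] rotvec [-0.003  0.002 -0.   ] q [ 0.17 -0.32  2.05 -0.17  0.91  0.34] F [-0.3  0.7 -0.2] jaw 0.497 grip 0.0
```

View pics/s4.png

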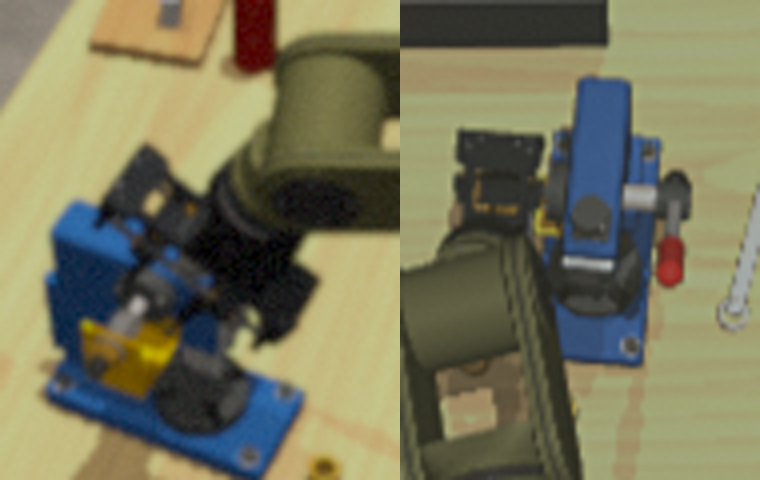

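The lever is back at rest (red grip at crop (670,260)), and the gripper is tilted over the gap with its fingers above the hex. I'll go down.

```bash

python3 -m handwheel '0.5 0.3 0 10 0 0 0;0.5 0.3 0 10 0 0 0;0.5 0.3 0 10 0 0 0;0.5 0 0 10 0 0 0;0.5 0 0 0 0 0 0'
python3 -m handwheel '0.5 0 0 10 0 0 0;0.5 0 0 10 0 0 0;0.5 0 0 9 0 0 0;0.5 0 0 9 0 0 0;0.5 0 0 0 0 0 0;0.5 0 0 0 0 0 0'
python3 - <<'E'
from h import *
go(np.array([0,72,205]),H(np.pi/6))
E
```

```text
clock: 16.78
ee_pos: [0.5933, 0.1175, 0.238]
tool_rot: [0.191, 0.715, 0.65, 0.171]
force: [0.7, -0.6, -0.2]
gripper_width: 0.501
grip_force: 0.0
clock: 17.28
ee_pos: [0.6126, 0.1158, 0.2074]
tool_rot: [0.192, 0.715, 0.65, 0.173]
force: [0.1, 0.2, -0.5]
gripper_width: 0.501
grip_force: 0.0
t 17.28 grasp(press mm) [ -0.4  72.2 204.8] delta tool mm [-0.2  0.4  0. ] rotvec [-0.001  0.002  0.002] q [ 0.16 -0.17  2.05 -0.18  0.76  0.35] F [ 0.1  0.2 -0.5] jaw 0.501 grip 0.0
```

```bash

python3 -m handwheel '0 0 0 0 0 0 0;0 0 0 0 0 0 0;0 0 0 0 0 0 0;0 0 0 0 0 0 0;0 0 0 0 0 0 0' 15
python3 - <<'E'
from h import *
go(np.array([0,72,205]),H(np.pi/6))
E
```

```text
clock: 17.7
ee_pos: [0.6127, 0.1161, 0.2091]
tool_rot: [0.192, 0.715, 0.649, 0.173]
force: [-2.5, 0.3, 0.8]
gripper_width: 0.252
grip_force: 15.0
t 17.70 grasp(press mm) [ -0.4  72.4 206.5] delta tool mm [-0.4 -0.4  1.5] rotvec [0.    0.001 0.001] q [ 0.16 -0.18  2.05 -0.18  0.76  0.35] F [-2.5  0.3  0.8] jaw 0.252 grip 15.0
```

The jaws closed to 24 mm, the across-flats size. Full grip, then turn.

```bash

python3 -m handwheel '0 0 0 0 0 0 0;0 0 0 0 0 0 0;0 0 0 0 0 0 0' 55
python3 -m handwheel '0 0 0.2 0 0.066 0 0;0 0 0.2 0 0.066 0 0;0 0 0.2 0 0.066 0 0;0 0 0.2 0 0.066 0 0;0 0 0.2 0 0.066 0 0;0 0 0.2 0 0.066 0 0;0 0 0.2 0 0.066 0 0;0 0 0.2 0 0.066 0 0'
python3 -m handwheel '0 0 0 0 0 0 0;0 0 0 0 0 0 0;0 0 0 0 0 0 0;0 0 0 0 0 0 0'
python3 - <<'E'
from h import *
go(np.array([0,72,205]),H(0))
print(get_obs()["wrist_torque"])
from plant import camera; import cv2
a=camera("side");b=camera("top")
A=cv2.resize(a["img"][130:250,260:360,::-1],None,fx=4,fy=4,interpolation=2);B=cv2.resize(b["img"][130:250,270:360,::-1],None,fx=4,fy=4,interpolation=2)
cv2.imwrite("pics/s5.png",np.hstack([A,B]))
E
```

```text
clock: 17.95
ee_pos: [0.6127, 0.116, 0.2091]
tool_rot: [0.192, 0.715, 0.649, 0.173]
force: [-4.9, 0.4, 4.2]
gripper_width: 0.249
grip_force: 55.0
clock: 18.62
ee_pos: [0.615, 0.1158, 0.2098]
tool_rot: [-0.001, 0.74, 0.672, -0.002]
force: [-0.8, -0.2, 1.0]
gripper_width: 0.244
grip_force: 55.0
clock: 18.95
ee_pos: [0.615, 0.1158, 0.2097]
tool_rot: [0.0, 0.74, 0.672, -0.001]
force: [-0.3, 1.5, 3.7]
gripper_width: 0.248
grip_force: 55.0
t 18.95 grasp(press mm) [  0.5  72.4 206.7] delta tool mm [-0.4 -0.5  1.8] rotvec [-0.001  0.002  0.001] q [ 0.1   0.09  1.73 -0.    1.32  0.2 ] F [-0.3  1.5  3.7] jaw 0.248 grip 55.0
[ 0.00983526 -0.29406829  0.01878737]
```

View pics/s5.png

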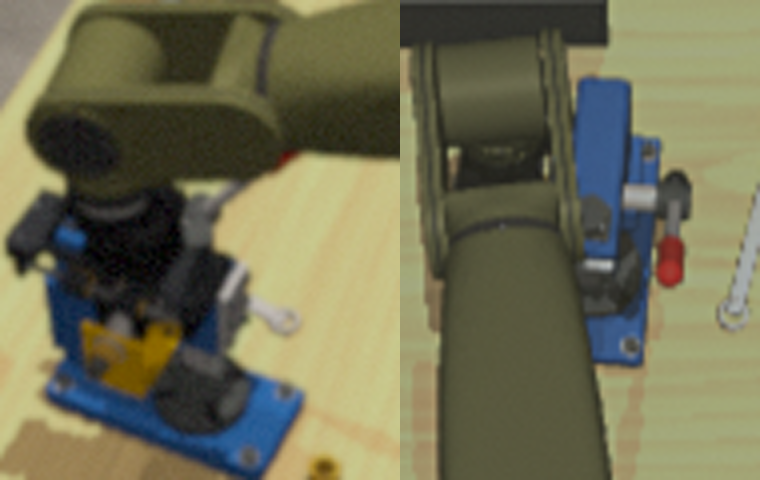

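The fingers hold the head vertically in the gap (crop (120,320)). The 0.29 N·m wrist moment matches the spring at half a flat, and the lever is at rest (670,260). Handing in.

```bash
python3 -m handwheel '0 0 0 0 0 0 0;0 0 0 0 0 0 0;0 0 0 0 0 0 0;0 0 0 0 0 0 0' | tail -3; python3 -c "
from plant import finish_job
print(finish_job())"
```

```text
force: [2.1, 0.9, 4.2]
gripper_width: 0.246
grip_force: 55.0
the job is handed in; nothing more can be done
None
```

The job is handed in with no verdict returned: I pulled the lever to its stop and eased it back to rest, and the gripper still holds the hex bolt head at 55 N, wound about 30° by the tool's turn; I saw no contact with the other things on the bench, but did not measure their positions at the end.

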